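# Swap the battery pack of a tracked model like for like

## Robot

A 6-joint arm with a two-finger parallel gripper is mounted at the origin on the work surface. World frame = base frame: x ahead of the robot, y to its left, z up, the work surface at z = 0. Lengths are in mm, angles in rad, forces in N, time in s.
With the tool pointing down it reaches from about 350 to 725 mm from the base axis. Payload 6 kg.
Tool frame: the origin (TCP) lies on the centre line of the jaws, within the pads' length; the fingertips stand 17 mm ahead of it and the grasp point (between the pads) lies 2 mm behind it; z points along the fingers, x is the direction in which the jaws open and shut, and the axes are right-handed (so a half turn about z gives the same grasp; the last joint's range is limited). The gripper opens to 85 mm and grips with 20 to 120 N. Pads are 22 mm wide; open, the fingers measure 114 mm over their backs; the gripper's body (76 mm by 85 mm) begins 54 mm behind the grasp point. The pads swing forward as they close: fully open they stand 13 mm farther back than shut.
Start: joints at [1.568, 0.04, 0.085, 0, -1.615, -0.334], TCP at [198.254, 566.278, 248.261] pointing down, gripper open.
Joint ranges: [-2.56, 2.56], [-1.29, 2.01], [-1.08, 1.49], [-3.29, 1.98], [-2.81, -0.18], [-2.99, 2.99]. Speed limits (rad/s): [2.57, 2.57, 3.01, 3.14, 3.14, 3.14].

## Interface

Orientations are given as a rotation vector (axis times angle).
In Python, from rig import env gives the robot as it stands.
- The arm moves only by the tool play_rows, never from a script. Its argument "moves" is a list of rows, each a list of 7 numbers: the shift along the world's x, y, z in units of 25 mm (1.0 is 25 mm), then the turn, a rotation vector about the world's x, y, z in units of 5 degrees (1.0 is 5 degrees), then the finger opening in mm, from 0 to 85.4. A call has exactly 8 rows; each row shifts and turns the commanded pose from where the row before left it; what a row does not reach is not made up. A row lasts 1/12 s, in which the tool goes at most 41.7 mm and 7.16 degrees, less where a joint would pass 70% of its speed; a pose out of reach is approached as far as the arm can. A call is refused whole if a number of a shift passes 1 or a number of a turn 1, either way. A call with a gripper value outside its range is refused whole. The fingers move at their own pace and stop on an object; "newtons" is the grip in N (left out, the last holds). Time passes only in rows, so rows that do not move let the fingers close, or fill a call up. It gives the time, the measured TCP pose, the force and the opening at its end, in the units of the state.
- env.state(): the state, without advancing time (a new reading comes with each control period).
- env.capture(name): name is "side" or "top" or "wrist"; returns the picture (400x640x3 uint8, blue, green, red); there is no depth.
- env.get_calibration(name): a dict with "camera_matrix" (3x3 intrinsics, pixels), "position" and "attitude" of the camera in the world. Camera axes: x right, y up, looking along -z (the intrinsics and any distortion apply to the point x, -y, -z); pixel columns grow to the right and rows downward; lengths in mm; the calibration is good to about 2 mm. A picture is of the moment at which its call begins: read the wrist's pose just before it. get_calibration takes no time and is no camera call; for the wrist camera it gives the pose at the moment of the call.
- env.sign_off(): hands the job in, once; it reports no verdict.
The state is a dict: "clock": time; "joints": joint angles; "dq": joint speeds; "joint_efforts": joint torques, N m; "ee_pos": TCP position; "eef_rot": TCP orientation; "wrist_force": force on the tool from outside, world axes, zero at the start; "torque": the same for the moment, N m; "width": opening from 0.0 (shut) to 1.0 (fully open).
Only numpy, scipy, OpenCV 4.12 (cv2) and the standard library are available. Lean on these libraries where they do the work, as an engineer would, in place of code of your own. Each camera call takes 0.05 s, during which the arm holds its last target.

## Task

The battery bay of the tracked model holds a used pack: lay it flat in the free half of the wooden tray, beside the used pack already there. Then take the fresh pack of the same length from the sloping rack, lay it flat in the bay with its grip up, and slide the model's deck hatch fully shut over it. Leave the other two packs and the things lying about where they are.

Things in the scene. Friction and masses are not known exactly. Their poses are not given: they have to be found in the camera images.
- hull: tracked model vehicle, drab green, 315 long (own x) x 162 wide, fixed; origin under the middle of its tracks. Flat deck 48 above the origin, guide strips along both deck edges to 54. The shallow open bay (126 long in x, 84 wide in y, floor 20 above the origin) is in its -x half, nearer the robot; at that end of the hull a wall stands 88 high.
- bay (a point): centre of the bay's floor (axes as the hull). Packs lie here with their length along the hull's x, either way round; the bay's side walls rise 28 above this point.
- hatch (a joint): deck hatch, a drab green hood 136 long, 96 wide, 44 high, open towards the bay, sliding on the deck along the hull: 0 = fully open (parked on the +x half), 0.15 m = fully shut over the bay, at its stop; it moves towards the hull's -x as the value grows. It starts almost fully open; sliding takes about 2 N, it stays where left, and shut it clears a pack lying in the bay by 11.
- hatch_grip (a point): middle of the upright grip rib on top of the hatch: 18 thick (hull x), 60 long (hull y), 34 high, standing 17 above and below this point (the hatch's top is 17 below it, 93 above the hull's origin); axes as the hull.
- tray: open plywood tray 160 x 160, fixed; origin at the centre of its underside, floor 20 above it, walls 5 thick and 35 high overall. Two packs fit side by side with their length along the tray's x.
- tray_free (a point): on the tray's floor, centre of its free half, the +y half (axes as the tray); the other used pack lies in the -y half.
- rack: plywood rack, fixed, 286 wide (own y); origin at the centre of its underside, front (own -x) towards the model. Its slope rises at 30 deg towards own +x, with a lip 14 high along its lower edge; two packs lie on it side by side, 132 between centres.
- used_long_mid (a point): centre (half-way up) of the used 110 mm pack: dark grey block 110 long (own y), 64 wide (own x), 24 high; on it a central grip rib 18 thick (x), 50 long (y), 34 high; about 220 g. Own z points up along the rib; underside 29 below this point, rib 5 below to 29 above it. At the start one used pack is in the bay, the other in the tray.
- used_short_mid (a point): centre (half-way up) of the used 70 mm pack: dark grey block 70 long (own y), 64 wide (own x), 24 high; on it a central grip rib 18 thick (x), 50 long (y), 34 high; about 150 g. Own z points up along the rib; underside 29 below this point, rib 5 below to 29 above it. At the start one used pack is in the bay, the other in the tray.
- fresh_long_mid (a point): centre (half-way up) of the fresh 110 mm pack: dark grey block 110 long (own y), 64 wide (own x), 24 high; on it a central grip rib 18 thick (x), 50 long (y), 34 high; about 220 g. Own z points up along the rib; underside 29 below this point, rib 5 below to 29 above it. Starts on the rack, left or right, flat on the slope: own z leans 30 deg to the rack's front, own y along the rack.
- fresh_short_mid (a point): centre (half-way up) of the fresh 70 mm pack: dark grey block 70 long (own y), 64 wide (own x), 24 high; on it a central grip rib 18 thick (x), 50 long (y), 34 high; about 150 g. Own z points up along the rib; underside 29 below this point, rib 5 below to 29 above it. Starts on the rack, left or right, flat on the slope: own z leans 30 deg to the rack's front, own y along the rack.
- pliers: bystander: pliers with blue handles, 155 long, lying flat; origin at the pivot, on its underside
- screwdriver: bystander: screwdriver lying flat, beside the tray
- paint_jar: bystander: small jar, 48 diameter, 60 high, upright; origin under its centre
Not all that is in view belongs to the job. Leave any pink or turquoise look-alike of the part that bears used_long_mid alone. Leave any purple look-alike of the part that bears used_short_mid alone.

How it is judged:
By the outcome, as a careful person would: the job done as asked, in the order asked, and still so for the second after the job is handed in, with the robot touching nothing.
It also fails if it takes over 62 s, if anything falls off the work surface, if the arm or the gripper's body presses on something with over 40 N, if the wrist force passes 120 N, or if a joint passes its speed limit or range.

## Working session

There is one attempt and no reset: what is moved stays moved. The work goes in short steps, Python scripts to look and compute and a tool call to move; the robot and the scene stay as the last step left them, time stands still between calls to the robot, and variables do not carry over. Pictures are saved under pics/ and viewed, and the job is handed in when it is done.

Besides the shell and the picture viewer there is one more tool, called after ">>>" by a JSON object that holds its "method" and its "body". play_rows: Moves the arm, as the interface text tells. Its arguments: {"type":"object","properties":{"moves":{"type":"array"},"newtons":{"type":"number"}},"required":["moves"]}

```bash
ls; mkdir -p pics; python3 - <<'E'
from rig import env
import cv2,numpy as np
print(env.state())
for n in("side","top","wrist"):
    c=env.get_calibration(n);print(n,c)
    cv2.imwrite(f"pics/{n}0.png",env.capture(n))
E
```

```text
pics
{'clock': 0.0, 'joints': array([ 1.56767622e+00,  4.08117056e-02,  8.37974006e-02, -4.72334189e-04,
       -1.61551515e+00, -3.33702135e-01]), 'dq': array([-0.00193546, -0.00075377, -0.00126184, -0.00036811, -0.00125094,
       -0.00106755]), 'joint_efforts': array([ 2.20238588e-03, -3.68209219e+01,  3.47413445e+01,  6.93222463e+00,
       -5.40924069e-03,  6.31642450e-06]), 'ee_pos': array([198.1113739 , 566.02374698, 247.26982804]), 'eef_rot': array([ 1.81688507e+00, -2.56120884e+00,  1.78399645e-03]), 'wrist_force': array([-0.36659877,  0.60254179, -0.53800354]), 'torque': array([-0.02400234,  0.01758713,  0.00070602]), 'width': 0.9968233937197203}
side {'camera_matrix': array([[371.37937709,   0.        , 318.58595873],
       [  0.        , 371.37937709, 197.91259181],
       [  0.        ,   0.        ,   1.        ]]), 'position': array([ 141.48676573, -767.08450338,  879.28689305]), 'attitude': array([ 0.79195234, -0.1937997 , -0.45833118])}
top {'camera_matrix': array([[431.15639879,   0.        , 323.72538268],
       [  0.        , 431.15639879, 196.66917906],
       [  0.        ,   0.        ,   1.        ]]), 'position': array([ 427.21285134,  -42.89843583, 1133.96288495]), 'attitude': array([ 0.04371806, -0.0666087 , -1.54652866])}
wrist {'camera_matrix': array([[300.52649581,   0.        , 322.39309423],
       [  0.        , 300.52649581, 203.62293165],
       [  0.        ,   0.        ,   1.        ]]), 'position': array([260.04622342, 543.94433654, 372.94756276]), 'attitude': array([-0.18230588,  0.25175065, -1.89413562])}
```

View pics/side0.png

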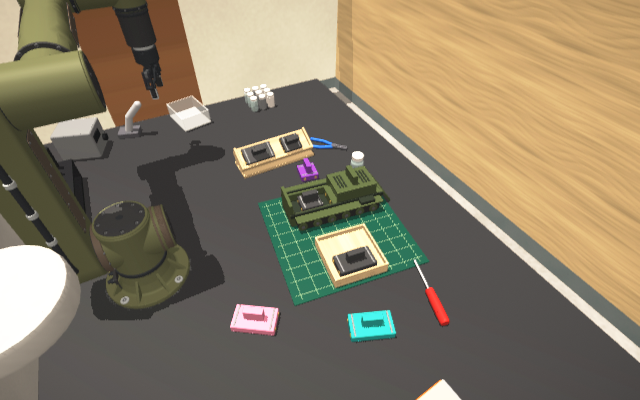

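View pics/top0.png

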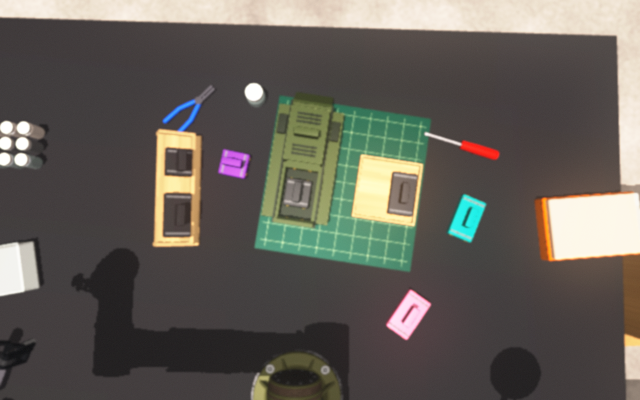

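View pics/wrist0.png

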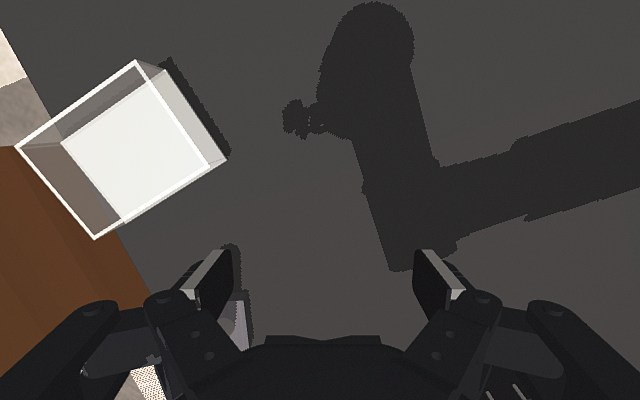

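```bash
python3 - <<'E'
import cv2
t=cv2.imread("pics/top0.png")
cv2.imwrite("pics/t_a.png",cv2.resize(t[85:255,250:440],None,fx=4,fy=3.5,interpolation=cv2.INTER_CUBIC)[:, :])
cv2.imwrite("pics/t_a.png",cv2.resize(t[85:235,250:440],None,fx=4,fy=4,interpolation=cv2.INTER_CUBIC))
cv2.imwrite("pics/t_b.png",cv2.resize(t[80:255,140:270],None,fx=3.4,fy=3.4,interpolation=cv2.INTER_CUBIC))
s=cv2.imread("pics/side0.png")
cv2.imwrite("pics/s_a.png",cv2.resize(s[120:300,225:425],None,fx=3.3,fy=3.3,interpolation=cv2.INTER_CUBIC))
E
```

```text
(no output)
```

View pics/t_a.png

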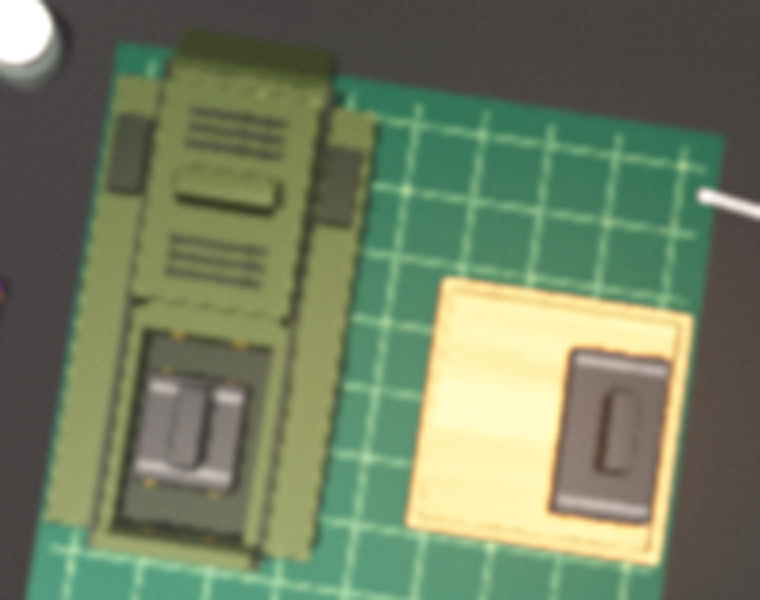

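View pics/t_b.png

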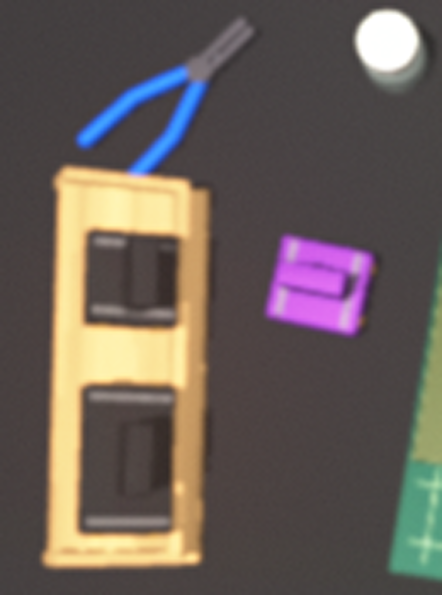

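View pics/s_a.png

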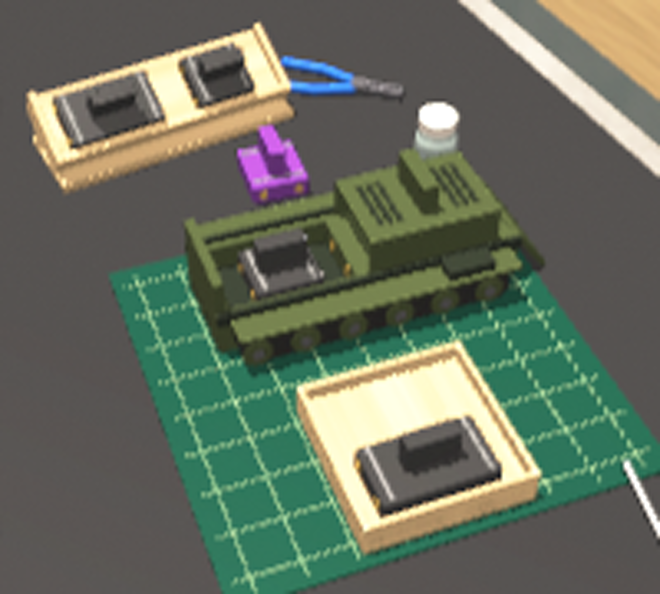

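```bash
cat > h.py <<'E'
import numpy as np,cv2
from scipy.spatial.transform import Rotation as R
def pt(c,px,z):
    K=c["camera_matrix"];px=np.atleast_2d(np.array(px,float))
    d=np.c_[(px[:,0]-K[0,2])/K[0,0],-(px[:,1]-K[1,2])/K[1,1],-np.ones(len(px))]
    d=R.from_rotvec(c["attitude"]).apply(d);p=np.array(c["position"])
    return p+d*((z-p[2])/d[:,2])[:,None]
def proj(c,P):
    P=np.atleast_2d(np.array(P,float));q=R.from_rotvec(c["attitude"]).inv().apply(P-c["position"])
    K=c["camera_matrix"]
    return np.c_[K[0,0]*q[:,0]/-q[:,2]+K[0,2],K[1,1]*-q[:,1]/-q[:,2]+K[1,2]]
def tri(cs,pxs):
    A=np.zeros((3,3));b=np.zeros(3)
    for c,p in zip(cs,pxs):
        o=np.array(c["position"]);d=pt(c,p,0)[0]-o;d/=np.linalg.norm(d);M=np.eye(3)-np.outer(d,d);A+=M;b+=M@o
    return np.linalg.solve(A,b)
E
python3 - <<'E'
from rig import env
from h import *
c=env.get_calibration("top");s=env.get_calibration("side")
f=lambda u,v:(250+u/4,85+v/4)
g=lambda u,v:(140+u/3.4,80+v/3.4)
S=lambda u,v:(225+u/3.3,120+v/3.3)
print("bay pack rib top",pt(c,f(190,425),78))
print("rib ends",pt(c,[f(198,385),f(183,466)],78))
print("block corners z44",pt(c,[f(153,375),f(245,388),f(232,490),f(136,475)],44))
print("hatch rib top ends",pt(c,[f(177,180),f(277,195)],127))
print("bay inner corners z48",pt(c,[f(145,328),f(274,346),f(245,540),f(115,525)],48))
print("tray outer top",pt(c,[f(443,278),f(692,315),f(660,566),f(407,524)],35))
print("rack fresh short rib top corner",pt(c,[g(143,245),g(143,305)],90))
print("rack back top corners?",pt(c,[g(58,168),g(45,562)],100))
print("rack front ",pt(c,[g(208,190),g(200,562)],10))
print("hatch rib tri end +y",tri([c,s],[f(177,180),S(402,155)]),tri([c,s],[f(277,195),S(435,195)]))
print("short rack block corners tri", [tri([c,s],[f1,s1]) for f1,s1 in [(g(88,232),S(238,45)),(g(87,322),S(183,60))]])
E
```

```text
bay pack rib top [[513.70947857   7.20384224  78.        ]]
rib ends [[538.49796331   2.96306049  78.        ]
 [488.40640349  10.80120109  78.        ]]
block corners z44 [[547.75429361  33.1424463   44.        ]
 [540.90232533 -25.41959127  44.        ]
 [475.92484168 -18.82832791  44.        ]
 [483.97159359  42.04292467  44.        ]]
hatch rib top ends [[654.7868813   16.51828495 127.        ]
 [647.36610901 -42.79200006 127.        ]]
bay inner corners z48 [[577.11184807  38.78545487  48.        ]
 [567.67851787 -43.18286816  48.        ]
 [444.49578252 -27.88689444  48.        ]
 [452.00651226  53.97776432  48.        ]]
tray outer top [[ 616.16078907 -150.95710695   35.        ]
 [ 596.20397478 -312.06134333   35.        ]
 [ 434.29746902 -292.67318962   35.        ]
 [ 457.28604439 -130.66570336   35.        ]]
rack fresh short rib top corner [[601.54873388 289.79153124  90.        ]
 [558.35407237 287.80497116  90.        ]]
rack back top corners? [[653.5497147  349.23443091 100.        ]
 [375.0872924  344.32506992 100.        ]]
rack front  [[659.088607   267.28109154  10.        ]
 [373.16465606 261.06757843  10.        ]]
hatch rib tri end +y [655.15132232  16.69573046 124.86269855] [651.633306   -44.09658737 120.48799132]
short rack block corners tri [array([618.24374858, 331.89306014,  76.13318505]), array([550.32675729, 329.14574661,  79.21996521])]
```

```bash
python3 - <<'E'
from rig import env
from h import *
s=env.state();M=R.from_rotvec(s["eef_rot"]);print(M.as_matrix().round(3))
c=env.get_calibration("wrist");C=R.from_rotvec(c["attitude"]).as_matrix()
print("cam in tool",M.inv().apply(c["position"]-s["ee_pos"]).round(1)); print("cam axes in tool",(M.as_matrix().T@C).round(3))
for sg in (1,-1):
    a=np.radians(7);x=sg*np.array([np.sin(a),np.cos(a),0]);z=np.array([0,0,-1.]);y=np.cross(z,x)
    T=R.from_matrix(np.c_[x,y,z]);d=(T*M.inv()).as_rotvec();print(sg,np.degrees(d).round(1),y.round(2))
print(s["clock"])
E
```

```text
[[-0.33  -0.944 -0.   ]
 [-0.944  0.33  -0.001]
 [ 0.001 -0.    -1.   ]]
cam in tool [   0.6  -65.8 -125.6]
cam axes in tool [[ 1.    -0.001 -0.001]
 [-0.001 -0.965 -0.263]
 [-0.001  0.263 -0.965]]
1 [-0.000e+00 -1.000e-01 -1.677e+02] [ 0.99 -0.12  0.  ]
-1 [ 0.1 -0.  12.3] [-0.99  0.12  0.  ]
0.15
```

>>> {"method": "play_rows", "body": {"moves": [[0.8, -0.66, 0, 0, 0, 0.15, 85], [0.8, -0.66, 0, 0, 0, 0.15, 85], [0.8, -0.66, 0, 0, 0, 0.15, 85], [0.8, -0.66, 0, 0, 0, 0.15, 85], [0.8, -0.66, 0, 0, 0, 0.15, 85], [0.8, -0.66, 0, 0, 0, 0.15, 85], [0.8, -0.66, 0, 0, 0, 0.15, 85], [0.8, -0.66, 0, 0, 0, 0.15, 85]]}}

```text
clock: 0.82
ee_pos: [359.0, 433.3, 248.0]
eef_rot: [1.95, -2.463, 0.0]
wrist_force: [-0.3, 1.2, -0.1]
width: 0.996
```

>>> {"method": "play_rows", "body": {"moves": [[0.8, -0.66, 0, 0, 0, 0.15, 50], [0.8, -0.66, 0, 0, 0, 0.15, 50], [0.8, -0.66, 0, 0, 0, 0.15, 50], [0.8, -0.66, 0, 0, 0, 0.15, 50], [0.8, -0.66, 0, 0, 0, 0.15, 50], [0.8, -0.66, 0, 0, 0, 0.15, 50], [0.6, -0.66, 0, 0, 0, 0.15, 50], [0, 0, 0, 0, 0, 0.06, 50]]}}

```text
clock: 1.48
ee_pos: [495.2, 316.2, 247.7]
eef_rot: [2.062, -2.368, 0.001]
wrist_force: [0.5, 0.8, 0.4]
width: 0.586
```

```bash
cat > cap.py <<'E'
import sys,pickle
from rig import env
from h import *
n=sys.argv[1];cam=sys.argv[2] if len(sys.argv)>2 else "wrist"
s=env.state();c=env.get_calibration(cam);i=env.capture(cam)
cv2.imwrite(f"pics/{n}.png",i);pickle.dump(c,open(f"pics/{n}.pkl","wb"))
print(s["clock"],s["ee_pos"].round(1),R.from_rotvec(s["eef_rot"]).as_matrix().round(3).tolist(),s["joints"].round(2),s["wrist_force"].round(1),round(s["width"],2))
E
python3 cap.py w1
```

```text
1.4833 [495.2 316.2 247.7] [[-0.138, -0.991, -0.0], [-0.99, 0.138, -0.002], [0.002, 0.0, -1.0]] [ 0.91  0.01  0.05  0.   -1.62  0.52] [0.5 0.8 0.4] 0.59
```

View pics/w1.png

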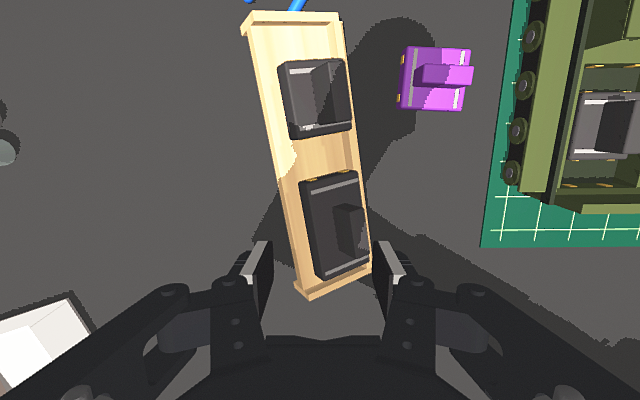

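>>> {"method": "play_rows", "body": {"moves": [[0, -1, 0, 0, 0, 0.1, 50], [0, -1, 0, 0, 0, 0.1, 50], [0, -1, 0, 0, 0, 0, 50], [0, -1, 0, 0, 0, 0, 50], [0, -1, 0, 0, 0, 0, 50], [0, -1, 0, 0, 0, 0, 50], [0, -1, 0, 0, 0, 0, 50], [0, -1, 0, 0, 0, 0, 50]]}}

```text
clock: 2.2
ee_pos: [492.7, 118.3, 248.2]
eef_rot: [-2.088, 2.347, 0.0]
wrist_force: [0.7, -0.1, -0.2]
width: 0.584
```

>>> {"method": "play_rows", "body": {"moves": [[0, -1, 0, 0, 0, 0, 50], [0, -1, 0, 0, 0, 0, 50], [0, -1, 0, 0, 0, 0, 50], [0, -1, 0, 0, 0, 0, 50], [-0.4, -0.4, -0.5, 0, 0, 0, 50], [0, 0, -0.5, 0, 0, 0, 50], [0, 0, 0, 0, 0, 0, 50], [0, 0, 0, 0, 0, 0, 50]]}}

```text
clock: 2.87
ee_pos: [482.9, 9.4, 222.5]
eef_rot: [2.087, -2.347, -0.001]
wrist_force: [0.3, 0.6, 0.5]
width: 0.586
```

```bash
python3 cap.py w2
```

```text
2.8667 [482.9   9.4 222.5] [[-0.117, -0.993, -0.001], [-0.993, 0.117, -0.0], [0.001, 0.001, -1.0]] [ 0.44 -0.28 -0.25 -0.   -1.6   1.02] [0.3 0.6 0.5] 0.59
```

View pics/w2.png

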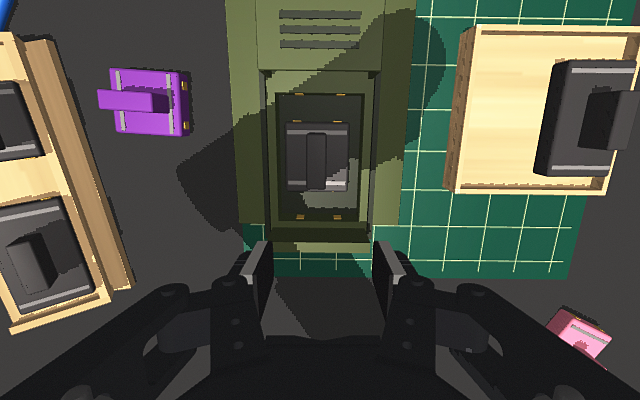

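```bash
python3 - <<'E'
import cv2
w=cv2.imread("pics/w2.png")
cv2.imwrite("pics/w2a.png",cv2.resize(w[55:255,225:425],None,fx=3,fy=3,interpolation=cv2.INTER_NEAREST))
cv2.imwrite("pics/w2b.png",cv2.resize(w[10:210,430:640],None,fx=3,fy=3,interpolation=cv2.INTER_NEAREST))
E
```

```text
(no output)
```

View pics/w2a.png

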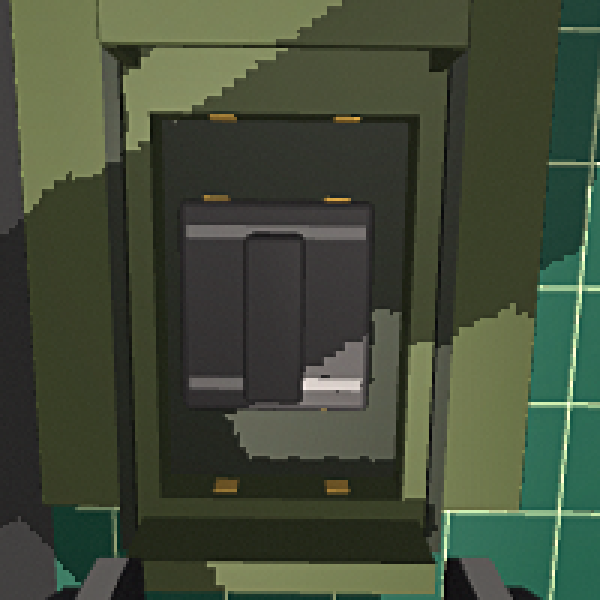

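View pics/w2b.png

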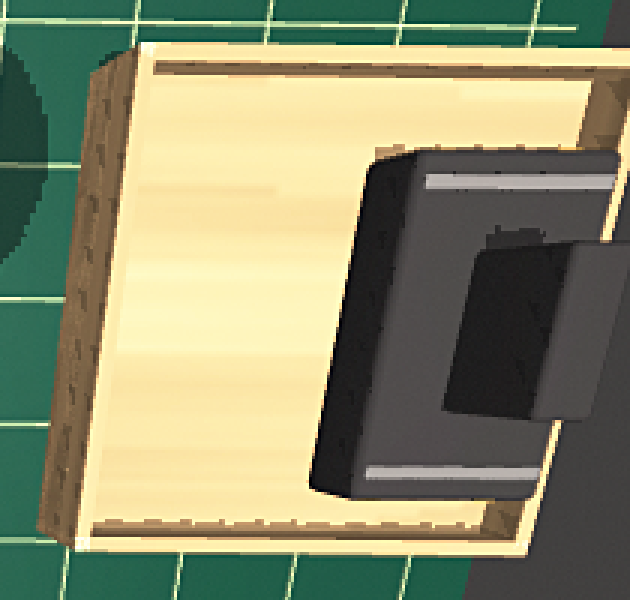

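```bash
python3 - <<'E'
import pickle
from h import *
c=pickle.load(open("pics/w2.pkl","rb"))
f=lambda u,v:(225+u/3,55+v/3)
g=lambda u,v:(430+u/3,10+v/3)
r=lambda a:np.round(a,1).tolist()
def yaw(a,b):
    d=a-b;return np.degrees(np.arctan2(d[1],d[0])).round(1)
P=pt(c,[f(246,236),f(304,236),f(302,402),f(246,402)],79);print("rib",r(P),r(P.mean(0)),yaw(P[0],P[3]),yaw(P[1],P[2]))
P=pt(c,[f(183,203),f(373,203),f(367,408),f(188,408)],45);print("block",r(P),r(P.mean(0)),yaw((P[0]+P[1])/2,(P[2]+P[3])/2),np.linalg.norm(P[0]-P[1]),np.linalg.norm(P[1]-P[2]))
P=pt(c,[f(150,114),f(419,114),f(400,498),f(159,498)],49);print("bay top",r(P),r(P.mean(0)),yaw(P[0],P[3]),yaw(P[1],P[2]),np.linalg.norm(P[0]-P[1]),np.linalg.norm(P[1]-P[2]))
P=pt(c,[g(148,44),g(82,550),g(525,555)],36);print("tray",r(P),yaw(P[0],P[1]),np.linalg.norm(P[0]-P[1]),np.linalg.norm(P[1]-P[2]),r((P[0]+P[2])/2))
ctr=(P[0]+P[2])/2
P=pt(c,[g(375,165),g(312,487)],21);print("traypack bottom left edge",r(P))
P=pt(c,[g(418,152),g(355,498)],45);print("traypack top left edge",r(P),yaw(P[0],P[1]))
P=pt(c,[g(575,240),g(533,418)],79);print("traypack rib",r(P))
E
```

```text
rib [[539.4, 15.5, 79.0], [537.4, -1.2, 79.0], [488.4, 4.9, 79.0], [490.4, 21.9, 79.0]] [513.9, 10.3, 79.0] -7.4 -7.2
block [[550.9, 36.3, 45.0], [543.8, -25.0, 45.0], [476.1, -16.6, 45.0], [483.3, 44.6, 45.0]] [513.5, 9.8, 45.0] -7.0 61.64838141667535 68.19778451417399
bay top [[578.7, 42.1, 49.0], [568.9, -41.4, 49.0], [443.6, -24.8, 49.0], [453.4, 58.8, 49.0]] [511.2, 8.7, 49.0] -7.6 -7.5 84.01235546664734 126.39923385801569
tray [[617.0, -153.4, 36.0], [457.8, -133.5, 36.0], [437.6, -290.4, 36.0]] -7.1 160.4256371436462 158.2309924928936 [527.3, -221.9, 36.0]
traypack bottom left edge [[575.2, -237.0, 21.0], [467.5, -223.6, 21.0]]
traypack top left edge [[575.4, -232.4, 45.0], [467.9, -221.9, 45.0]] -5.6
traypack rib [[544.2, -252.2, 79.0], [495.1, -247.1, 79.0]]
```

>>> {"method": "play_rows", "body": {"moves": [[0.4, 0, -0.9, 0, 0, -0.1, 45], [0.44, 0, -0.9, 0, 0, 0, 45], [0.4, 0.02, -0.9, 0, 0, 0, 45], [0, 0, -0.9, 0, 0, 0, 45], [0, 0, -0.9, 0, 0, 0, 45], [0, 0, -0.7, 0, 0, 0, 45], [0, 0, -0.4, 0, 0, 0, 45], [0, 0, 0, 0, 0, 0, 45]]}}

```text
clock: 3.58
ee_pos: [513.4, 9.7, 81.2]
eef_rot: [2.075, -2.354, -0.002]
wrist_force: [-0.3, 0.0, 0.8]
width: 0.528
```

```bash
python3 cap.py w3
```

```text
3.5833 [513.4   9.7  81.2] [[-0.125, -0.992, -0.004], [-0.992, 0.125, -0.001], [0.001, 0.003, -1.0]] [ 0.41 -0.15 -0.4  -0.   -1.32  1.03] [-0.3  0.   0.8] 0.53
```

View pics/w3.png

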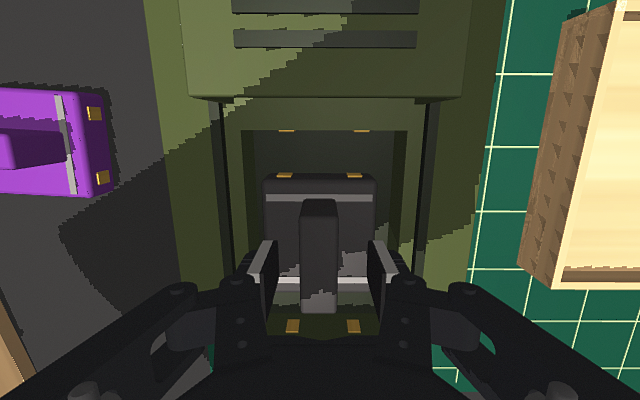

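>>> {"method": "play_rows", "body": {"moves": [[0, 0, -0.26, 0, 0, 0, 45], [0, 0, -0.26, 0, 0, 0, 45], [0, 0, 0, 0, 0, 0, 45], [0, 0, 0, 0, 0, 0, 5], [0, 0, 0, 0, 0, 0, 5], [0, 0, 0, 0, 0, 0, 5], [0, 0, 0, 0, 0, 0, 5], [0, 0, 0, 0, 0, 0, 5]], "newtons": 50}}

```text
clock: 4.3
ee_pos: [514.7, 9.3, 71.0]
eef_rot: [-2.076, 2.357, -0.001]
wrist_force: [-0.6, 1.0, 3.3]
width: 0.205
```

>>> {"method": "play_rows", "body": {"moves": [[0, 0, 0.4, 0, 0, 0, 5], [0, 0, 0.9, 0, 0, 0, 5], [0, 0, 0.9, 0, 0, 0, 5], [0, 0, 0.9, 0, 0, 0, 5], [0, 0, 0.5, 0, 0, 0, 5], [0, -0.5, 0, 0, 0, 0, 5], [0, -1, 0, 0, 0, 0, 5], [0, -1, 0, 0, 0, 0, 5]]}}

```text
clock: 4.97
ee_pos: [513.7, -53.7, 159.2]
eef_rot: [2.078, -2.355, -0.002]
wrist_force: [-0.2, 0.3, -2.2]
width: 0.195
```

```bash
python3 cap.py w4
```

```text
4.9667 [513.7 -53.7 159.2] [[-0.124, -0.992, -0.002], [-0.992, 0.124, 0.0], [-0.0, 0.002, -1.0]] [ 0.29 -0.18 -0.28 -0.   -1.47  1.16] [-0.2  0.3 -2.2] 0.19
```

View pics/w4.png

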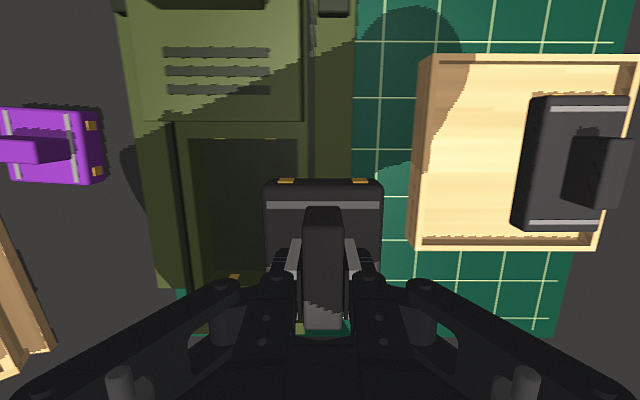

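>>> {"method": "play_rows", "body": {"moves": [[0.2, -1, 0, 0, 0, 0, 5], [0.2, -1, 0, 0, 0, 0, 5], [0.2, -1, 0, 0, 0, 0, 5], [0.1, -1, 0, 0, 0, 0, 5], [0, -0.9, 0, 0, 0, 0, 5], [0, -0.4, -0.6, 0, 0, 0, 5], [0, 0, -0.8, 0, 0, 0, 5], [0, 0, -0.4, 0, 0, 0, 5]]}}

```text
clock: 5.68
ee_pos: [529.8, -186.5, 111.3]
eef_rot: [2.072, -2.358, -0.007]
wrist_force: [-0.3, 0.5, -3.2]
width: 0.196
```

```bash
python3 cap.py w5; python3 cap.py t5 top
```

```text
5.6833 [ 529.8 -186.5  111.3] [[-0.128, -0.992, -0.005], [-0.992, 0.128, 0.002], [-0.001, 0.005, -1.0]] [ 0.02 -0.03 -0.23 -0.   -1.37  1.42] [-0.3  0.5 -3.2] 0.2
5.7333 [ 529.2 -185.8  109.7] [[-0.128, -0.992, -0.008], [-0.992, 0.128, 0.002], [-0.001, 0.008, -1.0]] [ 0.02 -0.03 -0.24 -0.   -1.37  1.42] [-0.8  1.1 -4.1] 0.2
```

View pics/w5.png

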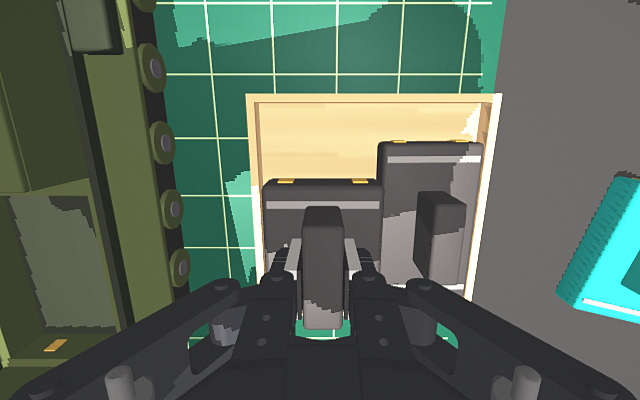

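```bash
python3 - <<'E'
import pickle
from h import *
c=pickle.load(open("pics/w5.pkl","rb"))
P=pt(c,[(247,95),(501,95),(255,180)],36);n=np.array([.125,.992,0]);t=np.array([.992,-.125,0])
print(P.round(1),(P@n).round(1),(P@t).round(1),"tcp",np.array([529.8,-186.5,0])@n,np.array([529.8,-186.5,0])@t)
Q=pt(c,[(378,143),(379,220)],45);print("other pack top-left edge",(Q@n).round(1))
Q=pt(c,[(264,190),(382,190)],86);print("held edges",(Q@n).round(1))
E
```

```text
[[ 616.6 -150.4   36. ]
 [ 596.2 -309.    36. ]
 [ 562.5 -145.3   36. ]] [ -72.2 -232.   -73.8] [630.4 630.  576.1] tcp -118.783 548.8741
other pack top-left edge [-154.3 -157.4]
held edges [ -89.5 -150.1]
```

>>> {"method": "play_rows", "body": {"moves": [[0, 0.03, -0.5, 0, 0, 0, 5], [0, 0, -0.5, 0, 0, 0, 5], [0, 0, -0.3, 0, 0, 0, 5], [0, 0, -0.2, 0, 0, 0, 5], [0, 0, 0, 0, 0, 0, 5], [0, 0, 0, 0, 0, 0, 5], [0, 0, 0, 0, 0, 0, 5], [0, 0, 0, 0, 0, 0, 5]]}}

```text
clock: 6.45
ee_pos: [532.2, -185.0, 78.5]
eef_rot: [-2.076, 2.357, -0.002]
wrist_force: [-0.7, -0.8, -1.4]
width: 0.199
```

```bash
python3 cap.py w6
```

```text
6.45 [ 532.2 -185.    78.5] [[-0.126, -0.992, 0.001], [-0.992, 0.126, -0.0], [0.0, -0.001, -1.0]] [ 0.02 -0.01 -0.28  0.   -1.3   1.42] [-0.7 -0.8 -1.4] 0.2
```

View pics/w6.png

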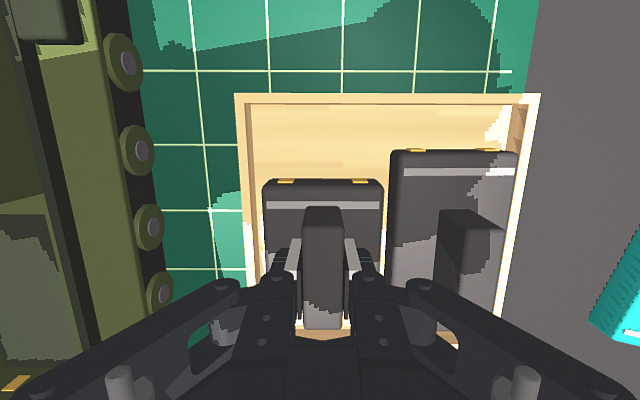

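>>> {"method": "play_rows", "body": {"moves": [[0, 0, -0.12, 0, 0, 0, 5], [0, 0, -0.1, 0, 0, 0, 5], [0, 0, -0.05, 0, 0, 0, 5], [0, 0, 0, 0, 0, 0, 5], [0, 0, 0, 0, 0, 0, 5], [0, 0, 0, 0, 0, 0, 5], [0, 0, 0, 0, 0, 0, 5], [0, 0, 0, 0, 0, 0, 5]]}}

```text
clock: 7.17
ee_pos: [531.8, -185.0, 71.0]
eef_rot: [2.077, -2.357, 0.0]
wrist_force: [-0.5, 0.3, -0.5]
width: 0.204
```

>>> {"method": "play_rows", "body": {"moves": [[0, 0, 0, 0, 0, 0, 40], [0, 0, 0, 0, 0, 0, 40], [0, 0, 0, 0, 0, 0, 40], [0, 0, 0.4, 0, 0, 0, 40], [0, 0, 1, 0, 0, 0, 40], [0, 0, 1, 0, 0, 0, 40], [0, 0, 1, 0, 0, 0, 40], [0, 0.5, 1, 0, 0, 0, 40]]}}

```text
clock: 7.83
ee_pos: [531.6, -173.6, 183.2]
eef_rot: [2.075, -2.359, 0.002]
wrist_force: [0.1, 1.2, -0.6]
width: 0.47
```

```bash
python3 cap.py w7
```

```text
7.8333 [ 531.6 -173.6  183.2] [[-0.128, -0.992, 0.001], [-0.992, 0.128, -0.001], [0.001, -0.001, -1.0]] [ 0.04 -0.07 -0.14  0.   -1.5   1.4 ] [ 0.1  1.2 -0.6] 0.47
```

View pics/w7.png

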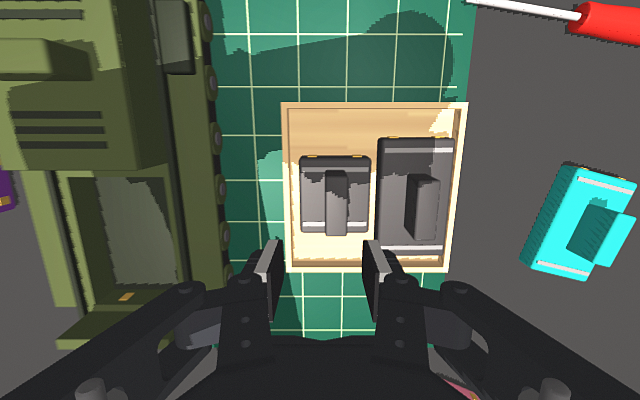

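```bash
python3 - <<'E'
import cv2
w=cv2.imread("pics/w1.png")
cv2.imwrite("pics/w1a.png",cv2.resize(w[0:160,225:385],None,fx=3.7,fy=3.7,interpolation=cv2.INTER_NEAREST))
s=cv2.imread("pics/side0.png")
cv2.imwrite("pics/s_b.png",cv2.resize(s[125:175,230:330],None,fx=7,fy=7,interpolation=cv2.INTER_NEAREST))
E
```

```text
(no output)
```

View pics/w1a.png

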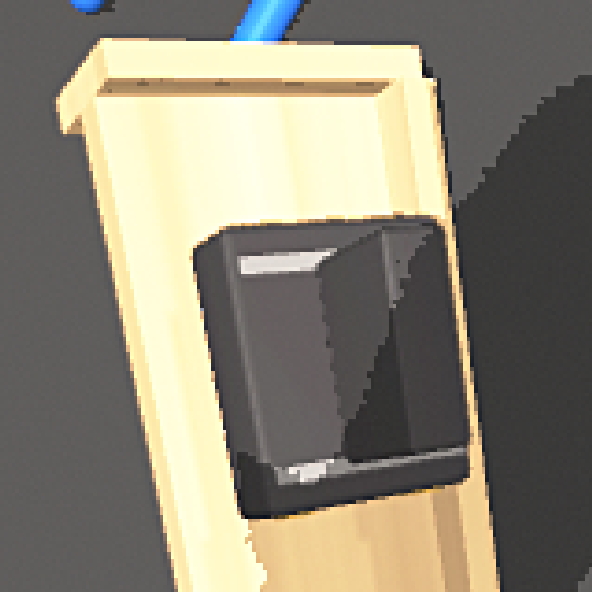

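View pics/s_b.png

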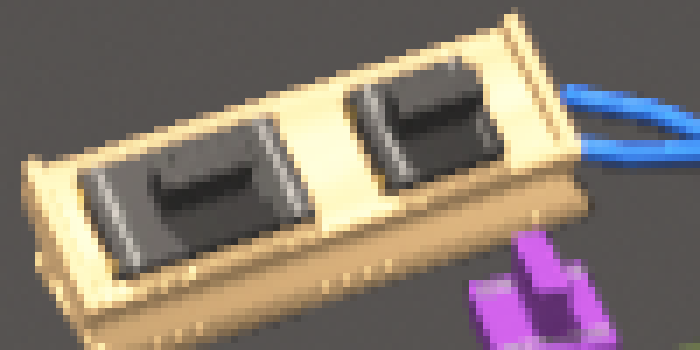

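>>> {"method": "play_rows", "body": {"moves": [[0.1, 1, 0.2, 0, 0, 0.2, 45], [0.1, 1, 0.2, 0, 0, 0.2, 45], [0.1, 1, 0, 0, 0, 0.2, 45], [0.1, 1, 0, 0, 0, 0.2, 45], [0.1, 1, 0, 0, 0, 0.2, 45], [0.1, 1, 0, 0, 0, 0.2, 45], [0.1, 1, 0, 0, 0, 0.2, 45], [0.1, 1, 0, 0, 0, 0.2, 45]]}}

```text
clock: 8.55
ee_pos: [551.8, 28.8, 192.0]
eef_rot: [-2.236, 2.205, -0.001]
wrist_force: [0.7, -0.0, 1.1]
width: 0.525
```

>>> {"method": "play_rows", "body": {"moves": [[0.1, 1, 0, 0.75, 0, 0.06, 45], [0.1, 1, 0, 0.75, 0, 0, 45], [0.1, 1, 0, 0.75, 0, 0, 45], [0.1, 1, 0, 0.75, 0, 0, 45], [0.1, 1, 0, 0.75, 0, 0, 45], [0.1, 1, 0, 0.75, 0, 0, 45], [0.1, 1, 0, 0.75, 0, 0, 45], [0, 0.6, 0, 0.75, 0, 0, 45]]}}

```text
clock: 9.22
ee_pos: [569.5, 219.7, 192.1]
eef_rot: [-1.942, 1.903, 0.513]
wrist_force: [-0.3, -1.2, -1.1]
width: 0.528
```

```bash
python3 cap.py w8
```

```text
9.2167 [569.5 219.7 192.1] [[0.02, -1.0, 0.0], [-0.864, -0.017, 0.503], [-0.503, -0.01, -0.864]] [ 0.4  -0.02  0.01 -0.49 -1.4   1.22] [-0.3 -1.2 -1.1] 0.53
```

View pics/w8.png

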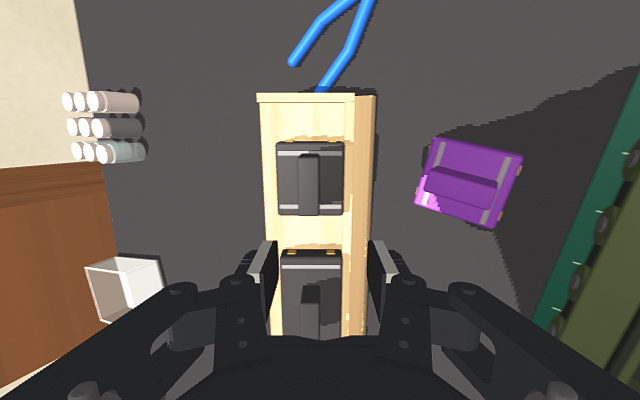

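```bash
python3 - <<'E'
import cv2
w=cv2.imread("pics/w8.png")
cv2.imwrite("pics/w8a.png",cv2.resize(w[90:230,250:390],None,fx=4,fy=4,interpolation=cv2.INTER_NEAREST))
E
```

```text
(no output)
```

View pics/w8a.png

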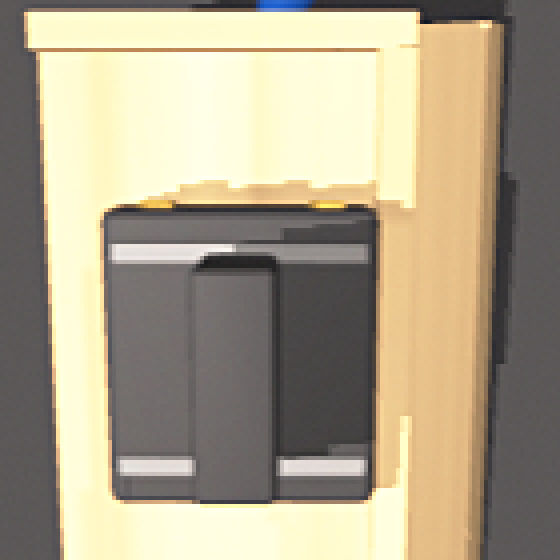

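```bash
cat > /tmp/a.py <<'E'
import pickle
from h import *
a=pickle.load(open("pics/w1.pkl","rb"));b=pickle.load(open("pics/w8.pkl","rb"));t=pickle.load(open("pics/t5.pkl","rb"))
A=lambda u,v:(225+u/3.7,v/3.7)
B=lambda u,v:(250+u/4,90+v/4)
P=np.array([tri([a,b],[A(*p),B(*q)]) for p,q in [((235,230),(105,212)),((270,470),(115,498)),((440,225),(376,212)),((469,450),(371,498)),((385,230),(196,268)),((435,230),(275,268))]])
print(P.round(1));print(np.linalg.norm(P[0]-P[1]),np.linalg.norm(P[0]-P[2]),P[:4].mean(0))
M=np.array([[0.02,-1.0,0.0],[-0.864,-0.017,0.503],[-0.503,-0.01,-0.864]]);T=np.array([569.5,219.7,192.1])
print("in tool",((P-T)@M).round(1))
# scale method: width 64 between far corners, rays
for q1,q2,L in [((105,212),(376,212),64),((115,498),(371,498),64),((194,268),(275,268),18)]:
    K=b["camera_matrix"];ps=np.array([B(*q1),B(*q2)])
    d=np.c_[(ps[:,0]-K[0,2])/K[0,0],-(ps[:,1]-K[1,2])/K[1,1],-np.ones(2)]
    z=L/(d[1,0]-d[0,0]);W=R.from_rotvec(b["attitude"]).apply(d*z)+b["position"];print(L,W.round(1),((W-T)@M).round(1))
E
python3 /tmp/a.py
```

```text
[[614.9 329.1  86. ]
 [554.7 326.8  90.5]
 [615.4 278.   53. ]
 [553.8 275.5  58.7]
 [606.9 294.4 101.3]
 [607.  282.3  90.8]]
60.44906582581531 60.846224450394786 [584.71849151 302.35030983  72.02986375]
in tool [[-40.2 -46.2 146.7]
 [-41.8  14.  141.7]
 [ 20.5 -45.5 149.5]
 [ 18.6  16.1 143.3]
 [-18.1 -37.8 116. ]
 [ -2.3 -37.6 119. ]]
64 [[614.6 339.8  73.2]
 [616.  284.5  41.1]] [[-43.1 -46.  163.1]
 [ 20.9 -46.  163.1]]
64 [[544.5 337.6  74.2]
 [545.8 282.3  42. ]] [[-43.1  24.1 161.2]
 [ 20.9  24.1 161.2]]
18 [[604.2 310.1  79.5]
 [604.6 294.5  70.4]] [[-20.7 -35.2 142.8]
 [ -2.7 -35.2 142.8]]
```

>>> {"method": "play_rows", "body": {"moves": [[0.1, 0.4, -0.5, 0, 0, 0, 45], [0.1, 0.5, -0.6, 0, 0, 0, 45], [0.1, 0.5, -0.6, 0, 0, 0, 45], [0.1, 0.3, -0.4, 0, 0, 0, 45], [0.07, 0.2, -0.27, 0, 0, 0, 45], [0, 0, 0, 0, 0, 0, 45], [0, 0, 0, 0, 0, 0, 45], [0, 0, 0, 0, 0, 0, 45]]}}

```text
clock: 9.93
ee_pos: [581.5, 264.6, 133.0]
eef_rot: [-1.943, 1.907, 0.509]
wrist_force: [-0.0, 0.1, 0.0]
width: 0.523
```

```bash
python3 cap.py w9
```

```text
9.9333 [581.5 264.6 133. ] [[0.019, -1.0, 0.001], [-0.866, -0.016, 0.5], [-0.5, -0.011, -0.866]] [ 0.47  0.05 -0.03 -0.48 -1.27  1.21] [-0.   0.1  0. ] 0.52
```

View pics/w9.png

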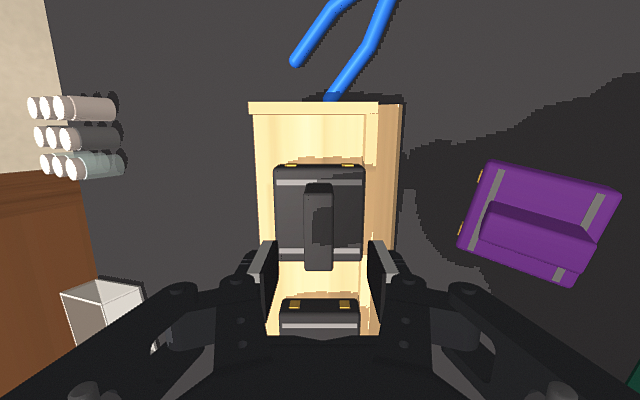

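```bash
cat > /tmp/b.py <<'E'
import pickle
from h import *
b=pickle.load(open("pics/w9.pkl","rb"));a=pickle.load(open("pics/w8.pkl","rb"))
B=lambda u,v:(250+u/4,90+v/4)
M=np.array([[0.019,-1.0,0.001],[-0.866,-0.016,0.5],[-0.5,-0.011,-0.866]]);T=np.array([581.5,264.6,133.])
for q1,q2,L in [((274,168),(364.5,168),62.5),((276,260),(362.5,260),62.5),((303.5,188),(332.5,188),17.5),((304.5,270),(332.5,270),17.5)]:
    K=b["camera_matrix"];ps=np.array([q1,q2])
    d=np.c_[(ps[:,0]-K[0,2])/K[0,0],-(ps[:,1]-K[1,2])/K[1,1],-np.ones(2)]
    z=L/(d[1,0]-d[0,0]);W=R.from_rotvec(b["attitude"]).apply(d*z)+b["position"];print(L,W.round(1).tolist(),((W-T)@M).round(1).tolist())
P=np.array([tri([a,b],[B(*p),q]) for p,q in [((105,212),(274,168)),((115,498),(276,260)),((376,212),(364.5,168)),((371,498),(362.5,260)),((194,268),(303.5,188)),((275,268),(332.5,188))]])
print(P.round(1).tolist(),((P-T)@M).round(1).tolist())
E
python3 /tmp/b.py
```

```text
62.5 [[615.6, 334.1, 79.7], [616.8, 280.0, 48.5]] [[-32.9, -34.6, 80.9], [29.6, -34.6, 80.9]]
62.5 [[550.1, 329.2, 86.0], [551.3, 275.0, 54.8]] [[-33.0, 30.9, 73.0], [29.5, 30.9, 72.9]]
17.5 [[608.3, 300.3, 94.0], [608.6, 285.1, 85.3]] [[-10.9, -26.9, 51.6], [6.6, -26.9, 51.6]]
17.5 [[557.5, 295.7, 99.6], [557.8, 280.6, 90.8]] [[-10.7, 23.9, 44.5], [6.8, 23.9, 44.5]]
[[614.9, 337.3, 76.1], [547.3, 332.4, 81.4], [617.0, 279.2, 51.3], [550.2, 276.1, 53.6], [604.1, 310.9, 78.1], [605.4, 292.0, 73.5]] [[-33.9, -33.9, 85.7], [-33.6, 33.6, 78.5], [28.9, -34.8, 78.1], [29.1, 32.0, 74.5], [-12.2, -22.7, 70.8], [6.5, -23.6, 65.2]]
```

>>> {"method": "play_rows", "body": {"moves": [[0.03, 0.2, -0.3, 0, 0, 0, 45], [0.03, 0.3, -0.5, 0, 0, 0, 45], [0, 0.3, -0.5, 0, 0, 0, 45], [0, 0.2, -0.3, 0, 0, 0, 45], [0, 0.06, -0.1, 0, 0, 0, 45], [0, 0, 0, 0, 0, 0, 45], [0, 0, 0, 0, 0, 0, 45], [0, 0, 0, 0, 0, 0, 45]]}}

```text
clock: 10.65
ee_pos: [582.9, 291.5, 89.9]
eef_rot: [-1.943, 1.907, 0.51]
wrist_force: [-0.1, 0.4, 0.3]
width: 0.523
```

```bash
python3 cap.py w10; python3 cap.py s10 side; python3 - <<'E'
import cv2
s=cv2.imread("pics/s10.png")
cv2.imwrite("pics/s10a.png",cv2.resize(s[80:190,220:340],None,fx=5,fy=5,interpolation=cv2.INTER_CUBIC))
E
```

```text
10.65 [582.9 291.5  89.9] [[0.019, -1.0, 0.001], [-0.866, -0.016, 0.5], [-0.5, -0.01, -0.866]] [ 0.51  0.1  -0.05 -0.49 -1.19  1.21] [-0.1  0.4  0.3] 0.52
10.7 [582.9 291.5  90.1] [[0.019, -1.0, 0.001], [-0.866, -0.016, 0.5], [-0.5, -0.01, -0.866]] [ 0.51  0.1  -0.05 -0.49 -1.19  1.21] [0.3 0.7 0.1] 0.53
```

View pics/w10.png

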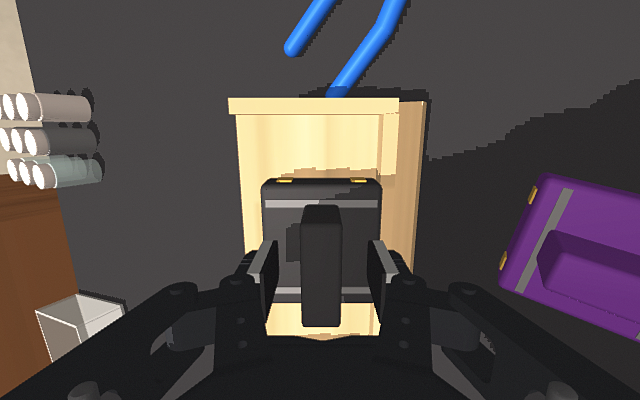

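View pics/s10a.png

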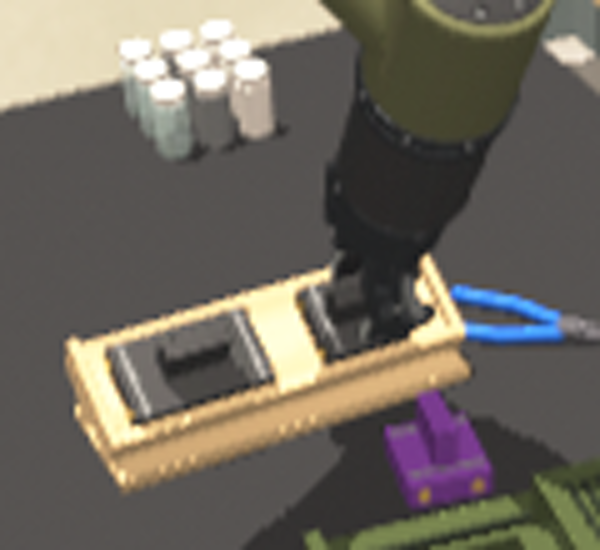

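>>> {"method": "play_rows", "body": {"moves": [[0, 0.05, 0.03, 0, 0, 0, 45], [0, 0, 0, 0, 0, 0, 5], [0, 0, 0, 0, 0, 0, 5], [0, 0, 0, 0, 0, 0, 5], [0, 0, 0, 0, 0, 0, 5], [0, 0, 0, 0, 0, 0, 5], [0, 0, 0, 0, 0, 0, 5], [0, 0, 0, 0, 0, 0, 5]], "newtons": 50}}

```text
clock: 11.42
ee_pos: [582.7, 292.6, 90.3]
eef_rot: [-1.943, 1.907, 0.511]
wrist_force: [-1.0, -3.1, 1.8]
width: 0.196
```

>>> {"method": "play_rows", "body": {"moves": [[0, -0.2, 0.35, 0, 0, 0, 5], [0, -0.4, 0.7, 0, 0, 0, 5], [0, -0.5, 0.87, 0, 0, 0, 5], [0, -0.5, 0.87, 0, 0, 0, 5], [0, -0.4, 0.8, 0, 0, 0, 5], [0, -0.4, 0.6, -0.3, 0, 0, 5], [0, -0.6, 0.5, -0.5, 0, 0, 5], [-0.3, -0.7, 0.3, -0.7, 0, 0, 5]]}}

```text
clock: 12.08
ee_pos: [575.6, 198.9, 216.3]
eef_rot: [-2.022, 1.988, 0.392]
wrist_force: [-0.3, -0.0, -1.5]
width: 0.199
```

```bash
python3 cap.py w11
```

```text
12.0833 [575.6 198.9 216.3] [[0.017, -1.0, 0.001], [-0.924, -0.015, 0.381], [-0.381, -0.008, -0.925]] [ 0.45 -0.01  0.05 -0.35 -1.46  1.15] [-0.3 -0.  -1.5] 0.2
```

View pics/w11.png

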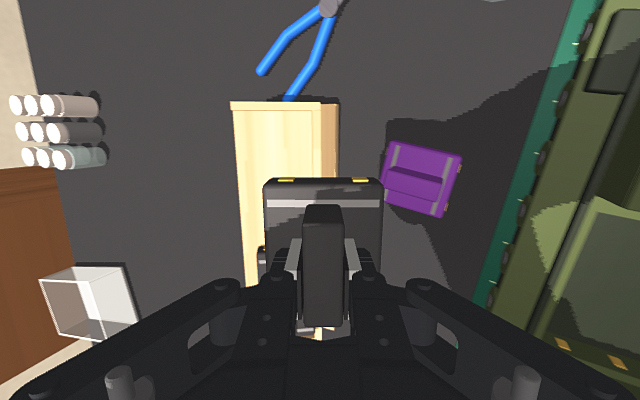

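>>> {"method": "play_rows", "body": {"moves": [[-0.3, -0.95, 0, -0.56, 0, 0, 5], [-0.3, -0.95, 0, -0.56, 0, 0, 5], [-0.3, -0.95, 0, -0.56, 0, 0, 5], [-0.35, -0.95, 0, -0.56, 0, 0, 5], [-0.35, -0.95, 0, -0.56, 0, 0, 5], [-0.35, -0.95, 0, -0.56, 0, 0, 5], [-0.3, -0.95, 0, -0.56, 0, 0, 5], [-0.3, -0.95, 0, -0.56, 0, 0, 5]]}}

```text
clock: 12.8
ee_pos: [510.5, 9.5, 214.4]
eef_rot: [2.242, -2.201, -0.002]
wrist_force: [0.0, -0.5, -1.4]
width: 0.2
```

>>> {"method": "play_rows", "body": {"moves": [[0, 0, 0, 0, 0, -0.35, 5], [0, 0, -0.4, 0, 0, -0.35, 5], [0, 0, -0.6, 0, 0, -0.35, 5], [0, 0, -0.8, 0, 0, -0.35, 5], [0, 0, -0.8, 0, 0, -0.25, 5], [0, 0, -0.4, 0, 0, 0, 5], [0, 0, 0, 0, 0, 0, 5], [0, 0, 0, 0, 0, 0, 5]]}}

```text
clock: 13.47
ee_pos: [511.2, 10.2, 139.8]
eef_rot: [-2.078, 2.355, 0.002]
wrist_force: [-0.1, -1.2, -1.0]
width: 0.205
```

```bash
python3 cap.py w12
```

```text
13.4667 [511.2  10.2 139.8] [[-0.125, -0.992, -0.001], [-0.992, 0.125, 0.001], [-0.001, 0.001, -1.0]] [ 0.41 -0.19 -0.33 -0.   -1.43  1.03] [-0.1 -1.2 -1. ] 0.2
```

View pics/w12.png

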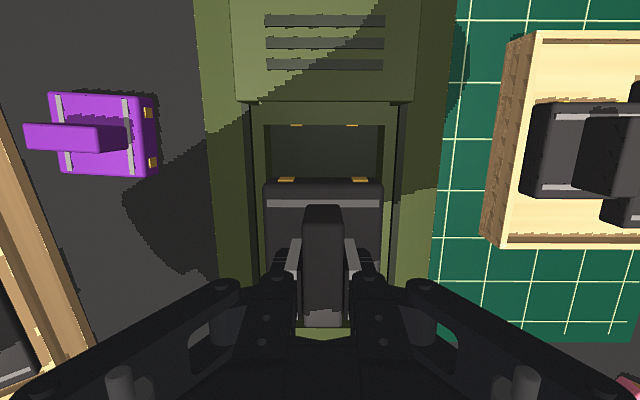

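>>> {"method": "play_rows", "body": {"moves": [[0, -0.05, -0.5, 0, 0, 0, 5], [0, 0, -0.7, 0, 0, 0, 5], [0, 0, -0.7, 0, 0, 0, 5], [0, 0, -0.4, 0, 0, 0, 5], [0, 0, -0.2, 0, 0, 0, 5], [0, 0, -0.1, 0, 0, 0, 5], [0, 0, 0, 0, 0, 0, 5], [0, 0, 0, 0, 0, 0, 5]]}}

```text
clock: 14.18
ee_pos: [511.8, 9.1, 75.7]
eef_rot: [-2.076, 2.355, 0.001]
wrist_force: [0.2, -0.7, -0.5]
width: 0.2
```

```bash
python3 cap.py w13
```

```text
14.1833 [511.8   9.1  75.7] [[-0.125, -0.992, 0.002], [-0.992, 0.125, 0.002], [-0.002, -0.001, -1.0]] [ 0.41 -0.15 -0.41 -0.   -1.31  1.03] [ 0.2 -0.7 -0.5] 0.2
```

View pics/w13.png

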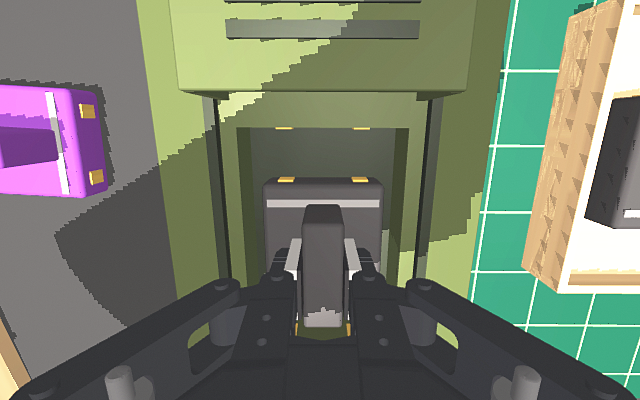

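Inside the bay with margins; settle the last few mm.

>>> {"method": "play_rows", "body": {"moves": [[0, 0, -0.1, 0, 0, 0, 5], [0, 0, -0.08, 0, 0, 0, 5], [0, 0, -0.04, 0, 0, 0, 5], [0, 0, 0, 0, 0, 0, 5], [0, 0, 0, 0, 0, 0, 5], [0, 0, 0, 0, 0, 0, 5], [0, 0, 0, 0, 0, 0, 5], [0, 0, 0, 0, 0, 0, 5]]}}

```text
clock: 14.9
ee_pos: [511.9, 9.2, 71.8]
eef_rot: [-2.077, 2.354, -0.001]
wrist_force: [-7.5, 0.6, 9.5]
width: 0.203
```

>>> {"method": "play_rows", "body": {"moves": [[0, 0, 0.03, 0, 0, 0, 40], [0, 0, 0, 0, 0, 0, 40], [0, 0, 0, 0, 0, 0, 40], [0, 0, 0.4, 0, 0, 0, 40], [0, 0, 1, 0, 0, 0, 40], [0, 0, 1, 0, 0, 0, 40], [0, 0, 1, 0, 0, 0, 40], [0, 0, 1, 0, 0, 0, 40]]}}

```text
clock: 15.57
ee_pos: [511.2, 8.8, 181.9]
eef_rot: [-2.077, 2.356, 0.001]
wrist_force: [1.0, -0.5, -0.5]
width: 0.47
```

>>> {"method": "play_rows", "body": {"moves": [[0, 0, 0.5, 0, 0, 0, 5], [0, 0, 0, 0, 0, 0, 5], [0, 0, 0, 0, 0, 0, 5], [0, 0, 0, 0, 0, 0, 5], [0, 0, 0, 0, 0, 0, 0], [0, 0, 0, 0, 0, 0, 0], [0, 0, 0, 0, 0, 0, 0], [0, 0, 0, 0, 0, 0, 0]]}}

```text
clock: 16.23
ee_pos: [511.1, 9.0, 192.0]
eef_rot: [-2.077, 2.356, 0.002]
wrist_force: [-0.2, 0.6, 0.3]
width: -0.003
```

```bash
python3 cap.py w14; python3 cap.py s14 side;  python3 cap.py t14 top
```

```text
16.2333 [511.1   9.  192. ] [[-0.125, -0.992, -0.001], [-0.992, 0.125, 0.001], [-0.001, 0.001, -1.0]] [ 0.41 -0.2  -0.24 -0.   -1.53  1.03] [-0.2  0.6  0.3] -0.0
16.2833 [511.1   9.  192.2] [[-0.125, -0.992, -0.0], [-0.992, 0.125, 0.001], [-0.001, 0.001, -1.0]] [ 0.41 -0.2  -0.24 -0.   -1.53  1.03] [ 0.4 -0.1  0.7] 0.0
16.3333 [511.2   9.  192.3] [[-0.125, -0.992, -0.0], [-0.992, 0.125, 0.002], [-0.001, 0.0, -1.0]] [ 0.41 -0.2  -0.24 -0.   -1.53  1.03] [-0.5 -0.8  0.2] -0.0
```

View pics/w14.png

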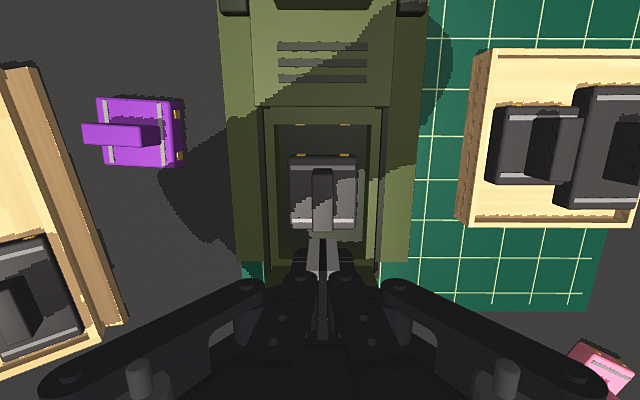

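View pics/s14.png

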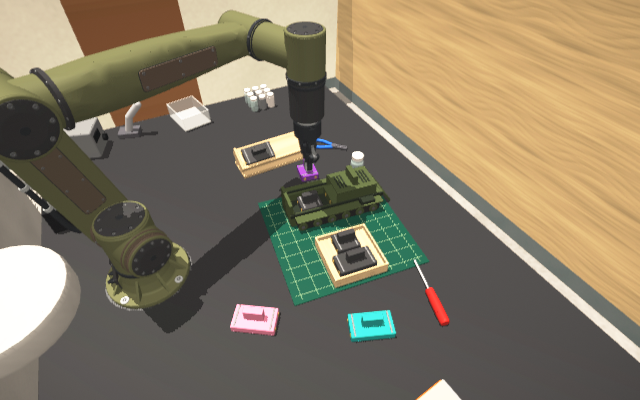

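>>> {"method": "play_rows", "body": {"moves": [[0.9, -0.12, 0, 0, 0, 0, 0], [0.9, -0.12, 0, 0, 0, 0, 0], [0.9, -0.12, 0, 0, 0, 0, 0], [0.9, -0.12, 0, 0, 0, 0, 0], [0.9, -0.12, 0, 0, 0, 0, 0], [0.9, -0.12, 0, 0, 0, 0, 0], [0.9, -0.12, 0, 0, 0, 0, 0], [0.45, -0.02, 0, 0, 0, 0, 0]]}}

```text
clock: 17.05
ee_pos: [681.6, -13.0, 191.2]
eef_rot: [2.077, -2.357, -0.003]
wrist_force: [-0.4, 0.8, -0.5]
width: 0.002
```

>>> {"method": "play_rows", "body": {"moves": [[0, 0, 0, 0, 0, 0, 0], [0, 0, -0.4, 0, 0, 0, 0], [0, 0, -0.4, 0, 0, 0, 0], [0, 0, 0, 0, 0, 0, 0], [0, 0, 0, 0, 0, 0, 0], [0, 0, 0, 0, 0, 0, 0], [0, 0, 0, 0, 0, 0, 0], [0, 0, 0, 0, 0, 0, 0]]}}

```text
clock: 17.72
ee_pos: [680.1, -12.4, 173.4]
eef_rot: [-2.076, 2.355, 0.001]
wrist_force: [0.4, -0.2, -0.3]
width: -0.006
```

```bash
python3 cap.py w15; python3 cap.py s15 side;  python3 - <<'E'
import cv2
s=cv2.imread("pics/s15.png")
cv2.imwrite("pics/s15a.png",cv2.resize(s[90:230,260:400],None,fx=4,fy=4,interpolation=cv2.INTER_CUBIC))
E
```

```text
17.7167 [680.1 -12.4 173.4] [[-0.125, -0.992, 0.001], [-0.992, 0.125, 0.002], [-0.002, -0.001, -1.0]] [ 0.27  0.25  0.19 -0.   -1.5   1.17] [ 0.4 -0.2 -0.3] -0.01
17.7667 [680.1 -12.4 173.2] [[-0.125, -0.992, 0.001], [-0.992, 0.125, 0.002], [-0.002, -0.001, -1.0]] [ 0.27  0.25  0.19 -0.   -1.5   1.17] [ 0.8  0.2 -0.5] 0.0
```

View pics/w15.png

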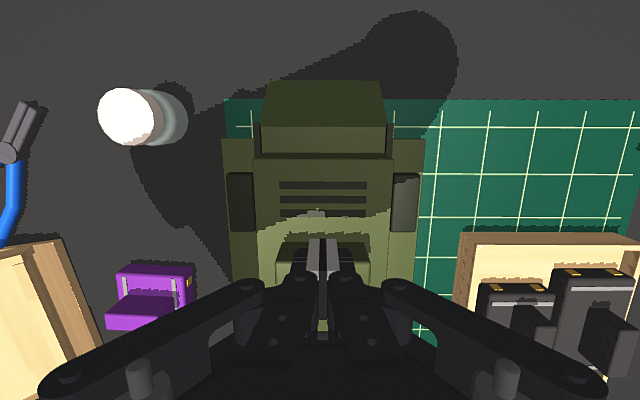

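View pics/s15a.png

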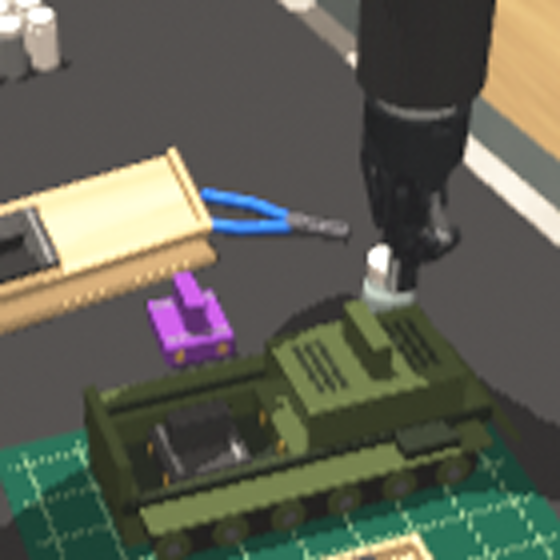

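```bash
python3 - <<'E'
import pickle
from h import *
c=pickle.load(open("pics/w15.pkl","rb"))
print(c["position"],pt(c,[(285,247),(365,247)],94),pt(c,[(275,262),(370,262)],128),pt(c,[(256,157),(390,157)],94))
E
```

```text
[744.96548197 -21.33554106 299.01168791] [[660.33329257  17.25956451  94.        ]
 [653.05750986 -41.14640391  94.        ]] [[665.18455266  18.61550158 128.        ]
 [657.87868617 -40.06908702 128.        ]] [[727.85061958  26.47822908  94.        ]
 [716.57651479 -63.71288345  94.        ]]
```

>>> {"method": "play_rows", "body": {"moves": [[0, 0, -0.4, 0, 0, 0, 0], [0, 0, -0.5, 0, 0, 0, 0], [0, 0, -0.5, 0, 0, 0, 0], [0, 0, -0.4, 0, 0, 0, 0], [0, 0, -0.3, 0, 0, 0, 0], [0, 0, -0.15, 0, 0, 0, 0], [0, 0, 0, 0, 0, 0, 0], [0, 0, 0, 0, 0, 0, 0]]}}

```text
clock: 18.48
ee_pos: [680.1, -12.6, 116.3]
eef_rot: [-2.077, 2.356, 0.001]
wrist_force: [0.4, -0.1, 0.2]
width: -0.003
```

>>> {"method": "play_rows", "body": {"moves": [[-0.2, 0.025, 0, 0, 0, 0, 0], [-0.2, 0.025, 0, 0, 0, 0, 0], [-0.2, 0.025, 0, 0, 0, 0, 0], [-0.2, 0.025, 0, 0, 0, 0, 0], [-0.3, 0.04, 0, 0, 0, 0, 0], [-0.3, 0.04, 0, 0, 0, 0, 0], [-0.3, 0.04, 0, 0, 0, 0, 0], [-0.3, 0.04, 0, 0, 0, 0, 0]]}}

```text
clock: 19.15
ee_pos: [629.4, -5.9, 116.9]
eef_rot: [-2.076, 2.355, 0.001]
wrist_force: [2.1, -0.6, 2.3]
width: -0.002
```

```bash
python3 cap.py s16 side;  python3 - <<'E'
import cv2
s=cv2.imread("pics/s16.png")
cv2.imwrite("pics/s16a.png",cv2.resize(s[90:230,260:400],None,fx=4,fy=4,interpolation=cv2.INTER_CUBIC))
E
```

```text
19.15 [629.4  -5.9 116.9] [[-0.125, -0.992, 0.001], [-0.992, 0.125, 0.002], [-0.002, -0.001, -1.0]] [ 0.31  0.14 -0.05 -0.   -1.38  1.14] [ 2.1 -0.6  2.3] -0.0
```

View pics/s16a.png

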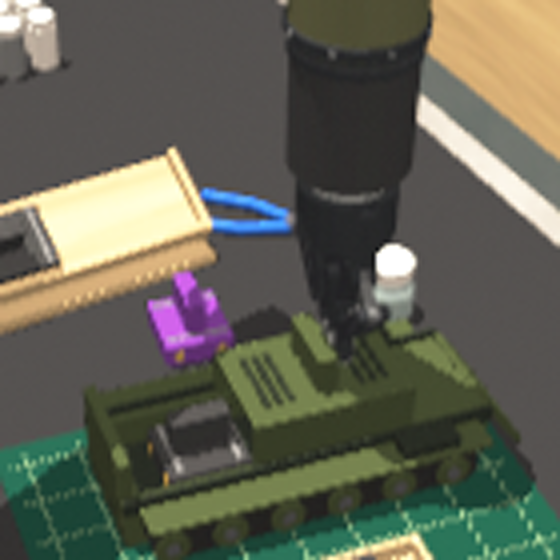

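>>> {"method": "play_rows", "body": {"moves": [[-0.4, 0.05, 0, 0, 0, 0, 0], [-0.4, 0.05, 0, 0, 0, 0, 0], [-0.4, 0.05, 0, 0, 0, 0, 0], [-0.4, 0.05, 0, 0, 0, 0, 0], [-0.4, 0.05, 0, 0, 0, 0, 0], [-0.4, 0.05, 0, 0, 0, 0, 0], [-0.4, 0.05, 0, 0, 0, 0, 0], [-0.4, 0.05, 0, 0, 0, 0, 0]]}}

```text
clock: 19.87
ee_pos: [549.6, 4.4, 116.5]
eef_rot: [-2.076, 2.355, 0.002]
wrist_force: [2.0, 0.7, 0.6]
width: -0.003
```

>>> {"method": "play_rows", "body": {"moves": [[-0.1, 0.012, 0, 0, 0, 0, 0], [-0.1, 0.012, 0, 0, 0, 0, 0], [-0.1, 0.012, 0, 0, 0, 0, 0], [-0.1, 0.012, 0, 0, 0, 0, 0], [-0.05, 0.006, 0, 0, 0, 0, 0], [-0.05, 0.006, 0, 0, 0, 0, 0], [0, 0, 0, 0, 0, 0, 0], [0, 0, 0, 0, 0, 0, 0]]}}

```text
clock: 20.53
ee_pos: [537.3, 5.4, 116.1]
eef_rot: [-2.077, 2.356, 0.002]
wrist_force: [1.6, 0.5, 0.4]
width: -0.002
```

>>> {"method": "play_rows", "body": {"moves": [[-0.08, 0.01, 0, 0, 0, 0, 0], [-0.08, 0.01, 0, 0, 0, 0, 0], [-0.08, 0.01, 0, 0, 0, 0, 0], [-0.04, 0.005, 0, 0, 0, 0, 0], [-0.04, 0.005, 0, 0, 0, 0, 0], [-0.04, 0.005, 0, 0, 0, 0, 0], [0, 0, 0, 0, 0, 0, 0], [0, 0, 0, 0, 0, 0, 0]]}}

```text
clock: 21.2
ee_pos: [532.2, 6.1, 116.3]
eef_rot: [-2.072, 2.351, -0.008]
wrist_force: [24.7, -6.2, -12.0]
width: -0.001
```

```bash
python3 cap.py s17 side;  python3 - <<'E'
import cv2
s=cv2.imread("pics/s17.png")
cv2.imwrite("pics/s17a.png",cv2.resize(s[120:230,250:400],None,fx=5,fy=5,interpolation=cv2.INTER_CUBIC))
E
```

```text
21.2 [532.2   6.1 116.3] [[-0.126, -0.992, 0.009], [-0.992, 0.126, 0.001], [-0.003, -0.009, -1.0]] [ 0.39 -0.13 -0.32  0.   -1.37  1.05] [ 24.7  -6.2 -12. ] -0.0
```

View pics/s17a.png

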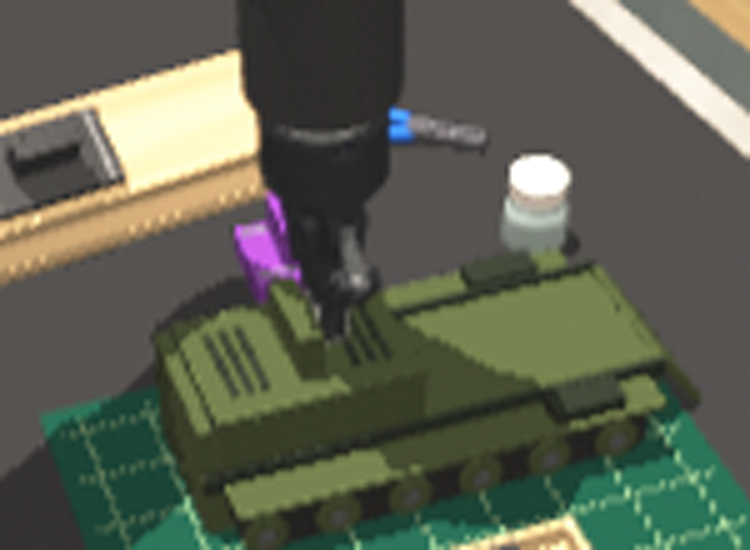

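>>> {"method": "play_rows", "body": {"moves": [[0.3, -0.04, 0, 0, 0, 0, 0], [0.5, -0.06, 0, 0, 0, 0, 0], [0.2, -0.02, 0.5, 0, 0, 0, 0], [0, 0, 1, 0, 0, 0, 0], [0, 0, 1, 0, 0, 0, 0], [0, 0, 1, 0, 0, 0, 0], [0, 1, 0.5, 0, 0, 0, 0], [0, 1, 0, 0, 0, 0, 0]]}}

```text
clock: 21.92
ee_pos: [554.1, 53.3, 220.1]
eef_rot: [-2.072, 2.355, -0.002]
wrist_force: [0.3, 0.0, 0.3]
width: 0.002
```

>>> {"method": "play_rows", "body": {"moves": [[0, 1, 0, 0, 0, 0, 0], [0, 1, 0, 0, 0, 0, 0], [0, 1, 0, 0, 0, 0, 0], [0, 1, 0, 0, 0, 0, 0], [0, 1, 0, 0, 0, 0, 0], [0, 0, 0, 0, 0, 0, 0], [0, 0, 0, 0, 0, 0, 0], [0, 0, 0, 0, 0, 0, 0]]}}

```text
clock: 22.58
ee_pos: [553.1, 178.3, 215.9]
eef_rot: [2.078, -2.356, -0.002]
wrist_force: [0.4, 0.2, 0.4]
width: -0.006
```

```bash
python3 cap.py s18 side; python3 cap.py t18 top; python3 cap.py w18; python3 - <<'E'
import cv2,numpy as np
s=cv2.imread("pics/s18.png");t=cv2.imread("pics/t18.png")
a=cv2.resize(s[120:300,225:425],(390*1,351),interpolation=cv2.INTER_CUBIC);b=cv2.resize(t[85:235,250:440],(400,316),interpolation=cv2.INTER_CUBIC)
o=np.zeros((351,790,3),np.uint8);o[:,:390]=a;o[:316,390:]=b
cv2.imwrite("pics/x18.png",o)
E
```

```text
22.5833 [553.1 178.3 215.9] [[-0.125, -0.992, -0.001], [-0.992, 0.125, 0.001], [-0.001, 0.001, -1.0]] [ 0.66 -0.01 -0.02 -0.   -1.56  0.79] [0.4 0.2 0.4] -0.01
22.6333 [553.3 177.9 216.1] [[-0.126, -0.992, -0.001], [-0.992, 0.126, 0.001], [-0.001, 0.001, -1.0]] [ 0.66 -0.01 -0.02 -0.   -1.56  0.79] [ 0.2 -0.6 -0.3] -0.0
22.6833 [553.4 177.8 216.3] [[-0.126, -0.992, -0.0], [-0.992, 0.126, 0.001], [-0.001, 0.0, -1.0]] [ 0.65 -0.01 -0.02 -0.   -1.56  0.79] [ 0.3 -0.3 -0.1] 0.0
```

View pics/x18.png

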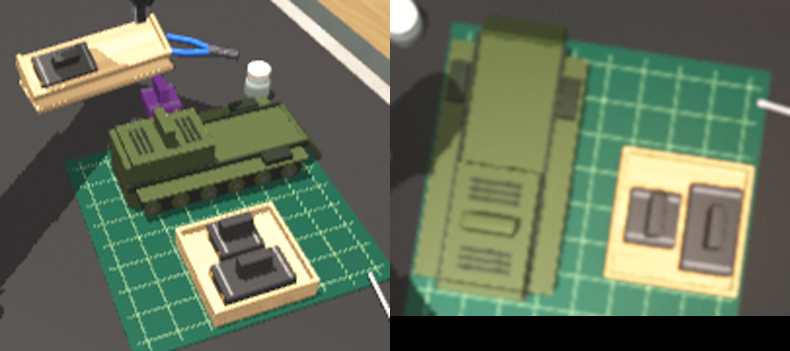

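View pics/w18.png

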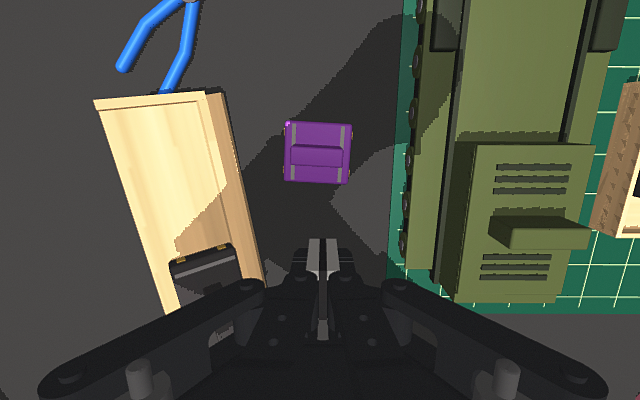

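View pics/t18.png

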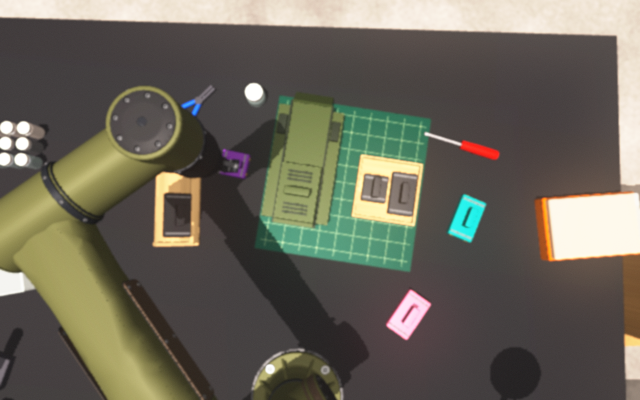

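```bash
python3 - <<'E'
import pickle,cv2
from h import *
c=pickle.load(open("pics/t18.pkl","rb"))
A=pt(c,[(250+227/4,85+188/4)],127)[0];B=pt(c,[(250+(489-390)*190/400,85+219*150/316)],127)[0]
print(A,B,np.linalg.norm(A-B))
# near edge of hatch vs wall, hatch far edge
w=pickle.load(open("pics/w18.pkl","rb"));P=pt(w,[(478,146),(597,146)],94);t=np.array([.992,-.125,0]);print(P.round(1),(P@t).round(1),"bay",np.array([511.2,8.7,0])@t)
E
```

```text
[650.77759272 -13.14030648 127.        ] [515.05871902   6.13727717 127.        ] 137.08113623572072
[[583.7  46.   94. ]
 [571.6 -49.8  94. ]] [573.2 573.2] bay 506.0229
```

```bash
python3 -c "
from rig import env
print(env.sign_off())"
```

```text
the job is handed in; nothing more can be done
None
```

The job is done and handed in at about 23 s of the 62 s allowed; the sign-off gave no verdict.

- **Used pack:** the used 70 mm pack came out of the bay and lies flat in the free half of the tray, beside the used 110 mm pack.
- **Fresh pack:** the fresh 70 mm pack came off the rack and lies flat in the bay with its grip up. Contact on setting it down was about 10 N, and the next picture showed it flat.
- **Hatch:** I pushed the hatch along the deck until it met a firm stop. Force rose from about 2 N to 25 N there.

**Last checks:**
- The hatch is centred within about 1 mm of the bay's centre.
- Its measured travel was 137 to 140 mm, depending on the method. That fits a start roughly 10 mm short of fully open; the stop force and the centring are what show it is shut.
- The other two packs, the pliers, screwdriver, jar and the coloured look-alikes show no visible movement, judged by eye only. In the last top view the arm partly covered the pliers and the purple look-alike.
- The arm was clear of everything when I handed in.

**Disagreements between measurements:**
- The top camera put points near the bay about 3 mm lower in y than the wrist camera did. I went by the wrist camera.
- Estimates of the depth to the rack pack differed by up to 17 mm at first. I settled this with a closer look before gripping.

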